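# Tug, tighten and shelve the refilled jars, nest the beakers

## Robot

A 6-joint arm with a two-finger parallel gripper is mounted at the origin on the work surface. World frame = base frame: x ahead of the robot, y to its left, z up, the work surface at z = 0. Lengths are in mm, angles in degrees, forces in N, time in s.
With the tool pointing down it reaches from about 300 to 850 mm from the base axis. Payload 4.2 kg.
Tool frame: the origin (TCP) lies midway between the tips of the shut fingers; the grasp point (between the pads) lies 19 mm behind it (env.grasp_offset is the distance from the TCP to the grasp point, in mm); z points along the fingers, y is the line along which they close (so a half turn about z gives the same grasp; the last joint's range is limited). The gripper opens to 91 mm and grips with 3 to 60 N. Pads are 32 mm wide; open, the fingers measure 118 mm over their backs; the gripper's body (76 mm by 178 mm) begins 60 mm behind the grasp point.
Start: joints at [-69.844, 18.312, 89.639, -0, 72.044, -1.146], TCP at [208.898, -535.728, 213.976] pointing down, gripper open.
Joint ranges: [-177.97, 177.97], [-48.28, 115.42], [12.27, 149.76], [-77.06, 257.06], [2.81, 150.46], [-146.56, 146.56]. Speed limits (degrees/s): [147.25, 147.25, 180, 180, 180, 180].

## Interface

Orientations are given as [roll, pitch, yaw] about the fixed x, y, z axes, in that order (R = Rz(yaw) Ry(pitch) Rx(roll)).
In Python, from workcell import env, optics gives the robot as it stands. The module is installed in compiled form; this text tells all that it offers.
- The arm moves only by the tool send_rows, never from a script. Its argument "targets" is a list that holds one entry, the list of rows, each a list of 7 numbers: the turn, a rotation vector about the world's x, y, z scaled (see below), then the shift along the world's x, y, z scaled (see below), then the closure, from -1 (fully open) to 1 (shut). In form: [[[rx, ry, rz, x, y, z, gripper], ...]]. A call has 1 to 12 rows; each row shifts and turns the commanded pose from where the row before left it; what a row does not reach is not made up. The controller multiplies each number of a shift by 0.2 m and each number of a turn by pi/2 rad. A row lasts 1/10 s, in which the tool goes at most 50 mm and 8.59 degrees, less where a joint would pass 70% of its speed; a pose out of reach is approached as far as the arm can. A call with a number of a shift or a turn outside -1 to 1 is refused whole. A call with a gripper value outside its range is refused whole. The fingers move at their own pace and stop on an object; "grip_force" is the grip in N (left out, the last holds). Time passes only in rows, so rows that do not move let the fingers close. It gives the time, the measured TCP pose, the force, the opening and the grip force at its end, in the units of the state.
- env.state(): the state, without advancing time (a new reading comes with each control period).
- optics.grab_frame(name): name is "scene" or "top" or "wrist"; returns (picture, depth): 480x640x3 uint8, red, green, blue; 480x640 float32, mm along the optical axis (not along the pixel's ray), 0 where there is no reading.
- optics.camera_info(name): a dict with "camera_matrix" (3x3 intrinsics, pixels), "R" (3x3) and "t" (3): a world point X has camera coordinates R X + t; the wrist camera has in their place "mount" (4x4, takes a point from camera to tool coordinates, whose origin is the TCP and whose axes are the flange's). Camera axes: x right, y down, z forward; pixel columns grow to the right and rows downward; lengths in mm; the calibration is good to about 2 mm. A picture is of the moment at which its call begins: read the wrist's pose just before it. camera_info takes no time and is no camera call.
- env.job_done(): hands the job in; it is judged then, once.
Trained networks look in the newest picture that a camera, given by its name, has taken for a name from the list of things; names that differ only in an ending like _2 or _b are one class to them, and where a whole thing is asked for, a point or a joint stands for the part that bears it (a point fixed in the world has none). Each returns a list of dicts, best first, with "conf" (0 to 1); they miss things now and then, are a little off and sometimes report something else, mostly with a low value. They report only what shows in the picture. A call takes as long as a camera call.
- optics.silhouettes(camera, name): "mask" (480x640 bool, what is visible of it) and "at" ([column, row] in pixels, amid what is visible of it).
- optics.place_of(camera, name): "at" ([column, row] in pixels: a listed point, or the origin of a listed thing).
The state is a dict: "time_s": time; "qpos": joint angles; "qvel": joint speeds; "effort": joint torques, N m; "ee_pos": TCP position; "ee_rot": TCP orientation; "force": force on the tool from outside, world axes, zero at the start; "torque": the same for the moment, N m; "gripper_width": finger opening in mm; "gripper_force": force on a finger pad.
Only numpy, scipy, OpenCV 4.12 (cv2) and the standard library are available. Lean on these libraries where they do the work, as an engineer would, in place of code of your own. Each camera call takes 0.05 s, during which the arm holds its last target. There are 200 camera calls.

## Task

The pantry jars have been refilled and some caps were left loose, which only shows when a cap is tugged: find the loose ones, screw them fully tight (clockwise) before their jar goes on the low plywood shelf, and stand every jar upright on that shelf, well on the board. Also nest the three steel beakers used for the filling one in another, fully home, as a single upright stack in the middle of the round cork mat. Leave the lunch tin, red scoop and strainer where they are.

Things in the scene. Friction and masses are not known exactly. Their poses are not given: they have to be found in the camera images.
- shelf: fixed low plywood shelf on the counter, 140 mm deep (its x) and 480 mm long (its y), top surface 45 mm above the counter. Origin: centre of its underside, on the counter; z up
- mat: fixed round cork mat, 110 mm across, 4 mm thick, on the counter. Origin: centre of its underside
- lunch_tin: bystander: grey insulated lunch tin, 113 mm across, 120 mm tall (148 mm with its bail handle). Origin: centre of its underside
- scoop: bystander: red plastic scoop lying on the counter, reaching from 75 mm ahead (its +x) to 119 mm behind its origin, 65 mm wide, 35 mm high
- strainer: bystander: small aluminium strainer, bowl 84 mm across and 30 mm high, centred on its origin, handle reaching 145 mm to its -x
- jar_1: squat cream jar, 60 mm across, 52 mm tall, blue label on its +x side, on it a green screw cap 62 mm across (63 over its ribs), from 52 to 78 mm above the underside; 0.46 kg in all, +-20 %. Origin: centre of the underside, z up. Cap tightens clockwise from above (0.03 N m; a light push down keeps the jar still) to a hard stop; then the jar turns too. The cap never comes off: a jar may be lifted by it. May be absent
- nub_1 (a point): yellow nub on jar 1's cap, 22 mm off its axis, 80 mm above the jar's underside; turns and rises with the cap. Its place when tight differs from jar to jar. A loose cap is 0.7 to 1.15 rad (at most 1.25) short of tight; it sits down like a tight one, but pulled up it rises 5 mm per rad before the jar follows; a tight one has no play
- jar_2: squat cream jar, 60 mm across, 52 mm tall, blue label on its +x side, on it a green screw cap 62 mm across (63 over its ribs), from 52 to 78 mm above the underside; 0.46 kg in all, +-20 %. Origin: centre of the underside, z up. Cap tightens clockwise from above (0.03 N m; a light push down keeps the jar still) to a hard stop; then the jar turns too. The cap never comes off: a jar may be lifted by it. May be absent
- nub_2 (a point): yellow nub on jar 2's cap, 22 mm off its axis, 80 mm above the jar's underside; turns and rises with the cap. Its place when tight differs from jar to jar. A loose cap is 0.7 to 1.15 rad (at most 1.25) short of tight; it sits down like a tight one, but pulled up it rises 5 mm per rad before the jar follows; a tight one has no play
- jar_3: squat cream jar, 60 mm across, 52 mm tall, blue label on its +x side, on it a green screw cap 62 mm across (63 over its ribs), from 52 to 78 mm above the underside; 0.46 kg in all, +-20 %. Origin: centre of the underside, z up. Cap tightens clockwise from above (0.03 N m; a light push down keeps the jar still) to a hard stop; then the jar turns too. The cap never comes off: a jar may be lifted by it. May be absent
- nub_3 (a point): yellow nub on jar 3's cap, 22 mm off its axis, 80 mm above the jar's underside; turns and rises with the cap. Its place when tight differs from jar to jar. A loose cap is 0.7 to 1.15 rad (at most 1.25) short of tight; it sits down like a tight one, but pulled up it rises 5 mm per rad before the jar follows; a tight one has no play
- jar_4: squat cream jar, 60 mm across, 52 mm tall, blue label on its +x side, on it a green screw cap 62 mm across (63 over its ribs), from 52 to 78 mm above the underside; 0.46 kg in all, +-20 %. Origin: centre of the underside, z up. Cap tightens clockwise from above (0.03 N m; a light push down keeps the jar still) to a hard stop; then the jar turns too. The cap never comes off: a jar may be lifted by it. May be absent
- nub_4 (a point): yellow nub on jar 4's cap, 22 mm off its axis, 80 mm above the jar's underside; turns and rises with the cap. Its place when tight differs from jar to jar. A loose cap is 0.7 to 1.15 rad (at most 1.25) short of tight; it sits down like a tight one, but pulled up it rises 5 mm per rad before the jar follows; a tight one has no play
- jar_5: squat cream jar, 60 mm across, 52 mm tall, blue label on its +x side, on it a green screw cap 62 mm across (63 over its ribs), from 52 to 78 mm above the underside; 0.46 kg in all, +-20 %. Origin: centre of the underside, z up. Cap tightens clockwise from above (0.03 N m; a light push down keeps the jar still) to a hard stop; then the jar turns too. The cap never comes off: a jar may be lifted by it. May be absent
- nub_5 (a point): yellow nub on jar 5's cap, 22 mm off its axis, 80 mm above the jar's underside; turns and rises with the cap. Its place when tight differs from jar to jar. A loose cap is 0.7 to 1.15 rad (at most 1.25) short of tight; it sits down like a tight one, but pulled up it rises 5 mm per rad before the jar follows; a tight one has no play
- beaker_1: steel stacking beaker, open at the top, 95 mm tall: foot 44 mm across, widening to 49 mm at 44 mm up, then a sloped shoulder to 62 mm at 52 mm up, then to 66 mm at the rim; wall 3 mm; 0.12 kg. Origin: centre of the underside, z up to the mouth. Nested in another, its shoulder rests on the other's rim and it stands about 45 mm higher than the other
- beaker_2: steel stacking beaker, open at the top, 95 mm tall: foot 44 mm across, widening to 49 mm at 44 mm up, then a sloped shoulder to 62 mm at 52 mm up, then to 66 mm at the rim; wall 3 mm; 0.12 kg. Origin: centre of the underside, z up to the mouth. Nested in another, its shoulder rests on the other's rim and it stands about 45 mm higher than the other
- beaker_3: steel stacking beaker, open at the top, 95 mm tall: foot 44 mm across, widening to 49 mm at 44 mm up, then a sloped shoulder to 62 mm at 52 mm up, then to 66 mm at the rim; wall 3 mm; 0.12 kg. Origin: centre of the underside, z up to the mouth. Nested in another, its shoulder rests on the other's rim and it stands about 45 mm higher than the other

How it is judged (in metres and radians):
At the end, for the whole second after the job is handed in: Jars at rest upright (0.1 rad) on the shelf, axes 20 mm inside its edges, caps within 0.2 rad of tight. Beakers nested fully home, at rest, upright (0.12 rad), axes within 8 mm of each other and 30 mm of the mat's middle, top one's underside under 106 mm above the counter. Bystanders within 30 mm (x of jar_1 in the frame of shelf between -0.05 and 0.05 m and y of jar_1 in the frame of shelf between -0.22 and 0.22 m and z of jar_1 in the frame of shelf between 0.04 and 0.05 m and angle between each of jar_1, jar_2, jar_3, jar_4, jar_5's own z axis and vertical below 0.1 rad and y of nub_1 in the frame of jar_1 below -0.0086 m and linear speed of each of jar_1, jar_2, jar_3, jar_4, jar_5, beaker_1, beaker_2, beaker_3 below 0.03 m/s and x of jar_2 in the frame of shelf between -0.05 and 0.05 m and y of jar_2 in the frame of shelf between -0.22 and 0.22 m and z of jar_2 in the frame of shelf between 0.04 and 0.05 m and x of nub_2 in the frame of jar_2 above 0.01 m and x of jar_3 in the frame of shelf between -0.05 and 0.05 m and y of jar_3 in the frame of shelf between -0.22 and 0.22 m and z of jar_3 in the frame of shelf between 0.04 and 0.05 m and y of nub_3 in the frame of jar_3 above 0.0113 m and x of jar_4 in the frame of shelf between -0.05 and 0.05 m and y of jar_4 in the frame of shelf between -0.22 and 0.22 m and z of jar_4 in the frame of shelf between 0.04 and 0.05 m and x of nub_4 in the frame of jar_4 below -0.0092 m and x of jar_5 in the frame of shelf between -0.05 and 0.05 m and y of jar_5 in the frame of shelf between -0.22 and 0.22 m and z of jar_5 in the frame of shelf between 0.04 and 0.05 m and x of nub_5 in the frame of jar_5 above -0.0028 m and angle between each of beaker_1, beaker_2, beaker_3's own z axis and vertical below 0.12 rad and height (world z) of each of beaker_1, beaker_2, beaker_3 below 0.106 m and horizontal distance between each of beaker_1, beaker_2, beaker_3 and mat below 0.03 m and horizontal distance between beaker_1 and beaker_2 below 0.008 m and horizontal distance between each of beaker_1, beaker_2 and beaker_3 below 0.008 m); the robot touches nothing.
It fails at once if a jar is set on the shelf while its cap is still loose ((contact force between jar_1 and shelf above 1 N and z of jar_1 in the frame of shelf above 0.035 m and y of nub_1 in the frame of jar_1 above -0.0054 m) or (contact force between jar_2 and shelf above 1 N and z of jar_2 in the frame of shelf above 0.035 m and x of nub_2 in the frame of jar_2 below 0.0069 m) or (contact force between jar_3 and shelf above 1 N and z of jar_3 in the frame of shelf above 0.035 m and y of nub_3 in the frame of jar_3 below 0.0084 m) or (contact force between jar_4 and shelf above 1 N and z of jar_4 in the frame of shelf above 0.035 m and x of nub_4 in the frame of jar_4 above -0.0061 m) or (contact force between jar_5 and shelf above 1 N and z of jar_5 in the frame of shelf above 0.035 m and x of nub_5 in the frame of jar_5 below -0.0061 m)).
It fails at once if the lunch tin, red scoop or strainer is moved more than 30 mm (distance of any of lunch_tin, scoop, strainer from where it was at the start of the episode above 0.03 m).
Of jar_1, jar_2, jar_3, jar_4, jar_5 only 4 to 5 are there at a start; the rules pass over those that are not, and their reading is None.
At some moment in a run one of jar_1, jar_2, jar_3, jar_4, jar_5 may be knocked a few centimetres aside while the robot is not near it.
It also fails if it takes over 210 s, if anything falls off the work surface, if the arm or the gripper's body presses on something with over 40 N, if the wrist force passes 120 N, or if a joint passes its speed limit or range.

## Working session

There is one attempt and no reset: what is moved stays moved. The work goes in short steps, Python scripts to look and compute and a tool call to move; the robot and the scene stay as the last step left them, time stands still between calls to the robot, and variables do not carry over. Pictures are saved under pics/ and viewed, at most 14 in all, crops included, and the job is handed in when it is done.

Besides the shell and the picture viewer there is one more tool, called after "Emit:" by a JSON object that holds its "name" and its "arguments", one argument or row to a line. send_rows: Moves the arm, as the interface text tells. Its arguments: {"type":"object","properties":{"targets":{"type":"array"},"grip_force":{"type":"number"}},"required":["targets"]}

```bash
mkdir -p pics; ls; cat > h.py <<'E'
import numpy as np, cv2
from workcell import env, optics
from scipy.spatial.transform import Rotation as Ro
def cam(name):
    c=optics.camera_info(name); K=np.array(c["camera_matrix"])
    if "mount" in c and name=="wrist":
        s=env.state(); M=np.array(c["mount"])
        R=Ro.from_euler("xyz",s["ee_rot"],degrees=True).as_matrix(); p=np.array(s["ee_pos"])
        T=np.eye(4);T[:3,:3]=R;T[:3,3]=p; W=T@M
        return K,W[:3,:3],W[:3,3]
    R=np.array(c["R"]);t=np.array(c["t"]); return K,R.T,-R.T@t
def ray(c,uv,z):
    K,R,o=c; d=R@np.linalg.inv(K)@np.array([uv[0],uv[1],1.]); return o+d*(z-o[2])/d[2]
def cloud(c,D):
    K,R,o=c; v,u=np.mgrid[0:480,0:640]; P=np.stack([u,v,np.ones_like(u)],-1)@np.linalg.inv(K).T*D[...,None]
    return P@R.T+o
def save(p,n): cv2.imwrite("pics/"+n,p[...,::-1])
E
cat > a.py <<'E'
from h import *
print(env.state())
for n in ["top","scene"]:
    c=cam(n); p,D=optics.grab_frame(n); save(p,n+"0.png"); P=cloud(c,D); print(n,c[2])
    for k in ["jar_1","beaker_1","mat","shelf","lunch_tin","scoop","strainer"]:
        for d in optics.silhouettes(n,k):
            if d["conf"]<.3: continue
            m=d["mask"]&(D>0); q=P[m]; zt=np.percentile(q[:,2],95); top=q[q[:,2]>zt-6]
            print(k,round(d["conf"],2),np.round(d["at"]),"med",np.round(np.median(q,0)),"ztop",round(zt),"topctr",np.round((top.min(0)+top.max(0))/2), "ext",np.round(np.percentile(q,2,0)),np.round(np.percentile(q,98,0)))
    if n=="top":
        for d in optics.place_of(n,"nub_1"): print("nub",round(d["conf"],2),np.round(ray(c,d["at"],80)))
E
python3 a.py
```

```text
pics
{'time_s': 0.0, 'qpos': array([-6.98436069e+01,  1.83506646e+01,  8.97068285e+01, -1.70987746e-03,
        7.20435658e+01, -1.14540778e+00]), 'qvel': array([-0.01294587, -0.05874575,  0.02175515, -0.01163619, -0.06057148,
        0.01588963]), 'effort': array([-1.03645081e-03, -4.12467563e+01, -2.31971669e+01,  7.25041190e-02,
        4.57888981e-02, -1.37330294e-04]), 'ee_pos': array([ 208.70716493, -535.23852531,  213.12720951]), 'ee_rot': array([-1.79898929e+02, -3.94812914e-04,  2.13023291e+01]), 'force': array([-0.22962074, -0.23202661,  0.0599754 ]), 'torque': array([-0.01810522, -0.04680366, -0.04484366]), 'gripper_force': 0.0, 'gripper_width': 91.53234727935894}
top [ 428.59275347  -48.36029497 1468.65376888]
jar_1 0.9 [411. 273.] med [ 444. -253.   78.] ztop 84 topctr [ 443. -257.   83.] ext [ 417. -285.   13.] [ 472. -228.   85.]
jar_1 0.77 [457. 287.] med [ 423. -365.   78.] ztop 83 topctr [ 424. -369.   83.] ext [ 396. -397.   13.] [ 451. -341.   85.]
jar_1 0.74 [264. 279.] med [432.  85.  79.] ztop 84 topctr [432.  87.  83.] ext [404.  57.  24.] [460. 114.  85.]
jar
[... 2259 characters left out ...]
7. 241.   6.] ztop 8 topctr [617. 240.   7.] ext [568. 191.   2.] [665. 289.   9.]
mat 0.52 [298. 182.] med [ 453. -241.   72.] ztop 82 topctr [ 444. -255.   82.] ext [ 419. -281.    6.] [ 474. -224.   83.]
shelf 0.84 [295. 257.] med [614. -77.  47.] ztop 49 topctr [ 609. -110.   48.] ext [ 538. -338.   34.] [683. 125.  50.]
lunch_tin 0.65 [442. 436.] med [693. 419. 121.] ztop 148 topctr [680. 418. 148.] ext [630. 367.  16.] [733. 468. 150.]
scoop 0.85 [191. 178.] med [ 637. -499.   21.] ztop 37 topctr [ 603. -488.   36.] ext [ 520. -524.    2.] [ 694. -452.   38.]
strainer 0.95 [256. 133.] med [ 383. -522.   23.] ztop 35 topctr [ 354. -514.   34.] ext [ 277. -555.    3.] [ 434. -477.   35.]
```

View pics/top0.png

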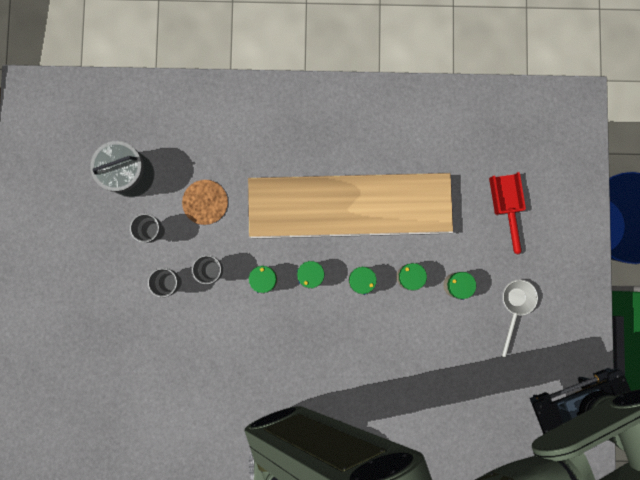

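View pics/scene0.png

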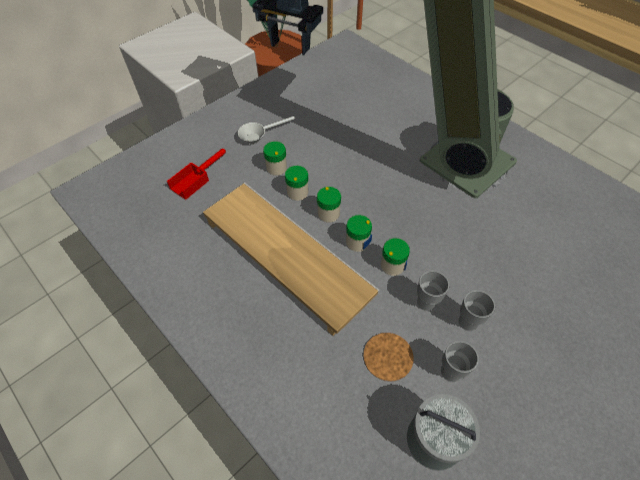

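Top view: five green-capped jars in a row (columns 262–462, row ~280). The upright beakers are at about (145,228), (163,282) and (207,270), the mat at (205,202), and the shelf spans columns 249–452. The scene view agrees. I'll start with the jar at y=-368.

Emit:
{"name": "send_rows", "arguments": {
  "targets": [
    [[0, 0, 0.09, 0.09, 0.07, -0.025, -1], [0, 0, 0.09, 0.09, 0.07, -0.025, -1], [0, 0, 0.09, 0.09, 0.07, -0.025, -1], [0, 0, 0.09, 0.09, 0.07, -0.025, -1], [0, 0, 0.09, 0.09, 0.07, -0.025, -1], [0, 0, 0.09, 0.09, 0.07, -0.025, -1], [0, 0, 0.09, 0.09, 0.07, -0.025, -1], [0, 0, 0.09, 0.09, 0.07, -0.025, -1], [0, 0, 0.09, 0.09, 0.07, -0.025, -1], [0, 0, 0.09, 0.09, 0.07, -0.025, -1], [0, 0, 0.09, 0.09, 0.07, -0.025, -1], [0, 0, 0.09, 0.09, 0.07, -0.025, -1]]
  ],
  "grip_force": 25
}}

```text
time_s: 2.05
ee_pos: [425.7, -367.1, 153.9]
ee_rot: [180.0, 0.0, 118.8]
force: [0.6, 0.2, 0.6]
gripper_width: 91.8
gripper_force: 0.0
```

Emit:
{"name": "send_rows", "arguments": {
  "targets": [
    [[0, 0, 0.09, 0, 0, 0, -1], [0, 0, 0.09, 0, 0, 0, -1], [0, 0, 0, 0, 0, 0, -1], [0, 0, 0, 0, 0, 0, -1]]
  ]
}}

```text
time_s: 2.45
ee_pos: [424.9, -367.8, 154.0]
ee_rot: [180.0, 0.0, 134.5]
force: [-0.8, 0.8, 0.2]
gripper_width: 91.2
gripper_force: 0.0
```

```bash
cat > w.py <<'E'
import sys; from h import *
c=cam("wrist"); s=env.state(); p,D=optics.grab_frame("wrist"); save(p,"w%s.png"%sys.argv[1]); P=cloud(c,D)
print("ee",np.round(s["ee_pos"],1),np.round(s["ee_rot"],1),"q6",round(s["qpos"][5]),"t",s["time_s"])
k=sys.argv[2]; H=float(sys.argv[3])
for d in optics.silhouettes("wrist",k):
    m=d["mask"]&(D>0)
    if m.sum()<50: continue
    q=P[m]; zt=np.percentile(q[:,2],90); t=m&(abs(P[...,2]-H)<6)
    if t.sum()<30: print("few",round(d["conf"],2),d["at"],round(zt)); continue
    (x,y),r=cv2.minEnclosingCircle(P[t][:,:2].astype(np.float32)); print(round(d["conf"],2),np.round(d["at"]),"ztop",round(zt),"ctr",round(x,1),round(y,1),"r",round(r,1))
E
python3 w.py 0 jar_1 79
```

```text
ee [ 424.9 -367.8  154. ] [180.    0.  134.5] q6 -87 t 2.45
0.88 [314. 240.] ztop 79 ctr 424.1 -369.0 r 31.6
0.85 [552.  30.] ztop 79 ctr 436.4 -145.7 r 30.7
0.78 [448. 147.] ztop 79 ctr 442.1 -256.0 r 31.7
```

Emit:
{"name": "send_rows", "arguments": {
  "targets": [
    [[0, 0, 0, 0, -0.005, -0.1, -1], [0, 0, 0, 0, 0, -0.1, -1], [0, 0, 0, 0, 0, -0.1, -1], [0, 0, 0, 0, 0, -0.1, -1], [0, 0, 0, 0, 0, -0.1, -1], [0, 0, 0, 0, 0, -0.03, -1], [0, 0, 0, 0, 0, 0, 1], [0, 0, 0, 0, 0, 0, 1], [0, 0, 0, 0, 0, 0, 1], [0, 0, 0, 0, 0, 0, 1], [0, 0, 0, 0, 0, 0, 1], [0, 0, 0, 0, 0, -0.01, 1]]
  ],
  "grip_force": 25
}}

```text
time_s: 3.75
ee_pos: [425.3, -369.4, 48.8]
ee_rot: [-180.0, 0.1, 134.7]
force: [-6.0, 3.6, 27.9]
gripper_width: 61.2
gripper_force: 25.0
```

Emit:
{"name": "send_rows", "arguments": {
  "targets": [
    [[0, 0, -0.09, 0, 0, 0.005, 1], [0, 0, -0.09, 0, 0, 0, 1], [0, 0, -0.09, 0, 0, 0, 1], [0, 0, -0.09, 0, 0, 0, 1], [0, 0, -0.09, 0, 0, 0, 1], [0, 0, -0.09, 0, 0, 0, 1], [0, 0, -0.09, 0, 0, 0, 1], [0, 0, -0.09, 0, 0, 0, 1], [0, 0, -0.09, 0, 0, 0, 1], [0, 0, -0.09, 0, 0, 0, 1], [0, 0, -0.09, 0, 0, 0, 1], [0, 0, 0, 0, 0, 0, 1]]
  ]
}}

```text
time_s: 4.95
ee_pos: [425.4, -369.7, 48.8]
ee_rot: [179.8, 0.0, 45.5]
force: [-1.3, -1.3, 10.1]
gripper_width: 61.5
gripper_force: 25.0
```

```bash
python3 -c "
from h import *
s=env.state();print(s['force'],s['torque'],s['ee_rot'],s['ee_pos'])"
```

```text
[-1.30750554 -1.34236897 10.09151892] [ 0.04381606  0.49840211 -0.06003048] [1.79832314e+02 2.99845943e-02 4.54730875e+01] [ 425.37859931 -369.72562875   48.83697084]
```

Emit:
{"name": "send_rows", "arguments": {
  "targets": [
    [[0, 0, 0, 0, 0, 0.005, 1], [0, 0, 0, 0, 0, 0.005, 1], [0, 0, 0, 0, 0, 0.005, 1], [0, 0, 0, 0, 0, 0, 1], [0, 0, 0, 0, 0, 0, 1]]
  ]
}}

```text
time_s: 5.45
ee_pos: [425.1, -368.8, 49.9]
ee_rot: [180.0, -0.0, 45.6]
force: [1.3, -1.5, 0.6]
gripper_width: 61.8
gripper_force: 25.0
```

Emit:
{"name": "send_rows", "arguments": {
  "targets": [
    [[0, 0, 0, 0, 0, 0.005, 1], [0, 0, 0, 0, 0, 0, 1], [0, 0, 0, 0, 0, 0, 1], [0, 0, 0, 0, 0, 0, 1]]
  ]
}}

```text
time_s: 5.85
ee_pos: [425.0, -368.7, 50.9]
ee_rot: [180.0, -0.0, 45.6]
force: [0.8, -2.2, -0.3]
gripper_width: 61.8
gripper_force: 25.0
```

Emit:
{"name": "send_rows", "arguments": {
  "targets": [
    [[0, 0, 0, 0, 0, 0.005, 1], [0, 0, 0, 0, 0, 0, 1], [0, 0, 0, 0, 0, 0, 1], [0, 0, 0, 0, 0, 0, 1]]
  ]
}}

```text
time_s: 6.25
ee_pos: [424.9, -368.7, 52.0]
ee_rot: [180.0, -0.0, 45.6]
force: [1.4, -1.2, -0.3]
gripper_width: 61.3
gripper_force: 25.0
```

Emit:
{"name": "send_rows", "arguments": {
  "targets": [
    [[0, 0, 0, 0, 0, 0.005, 1], [0, 0, 0, 0, 0, 0.005, 1], [0, 0, 0, 0, 0, 0.005, 1], [0, 0, 0, 0, 0, 0.005, 1], [0, 0, 0, 0, 0, 0, 1], [0, 0, 0, 0, 0, 0, 1], [0, 0, 0, 0, 0, 0, 1]]
  ]
}}

```text
time_s: 6.95
ee_pos: [424.6, -368.4, 55.6]
ee_rot: [-179.9, 0.0, 45.6]
force: [-0.4, -0.5, -4.4]
gripper_width: 61.7
gripper_force: 25.0
```

```bash
cat > v.py <<'E'
import sys; from h import *
n=sys.argv[1]; c=cam("wrist"); p,D=optics.grab_frame("wrist"); save(p,"w%s.png"%n)
s=env.state(); print(s["force"],s["torque"])
p,D=optics.grab_frame("scene"); u,v=int(sys.argv[2]),int(sys.argv[3])
save(cv2.resize(p[v-50:v+50,u-65:u+65],None,fx=5,fy=5,interpolation=cv2.INTER_CUBIC),"s%s.png"%n)
E
python3 v.py 1 275 155
```

```text
[-0.5974225   0.0552424  -3.79617304] [-0.0231753  -0.0433564   0.03005657]
```

View pics/s1.png

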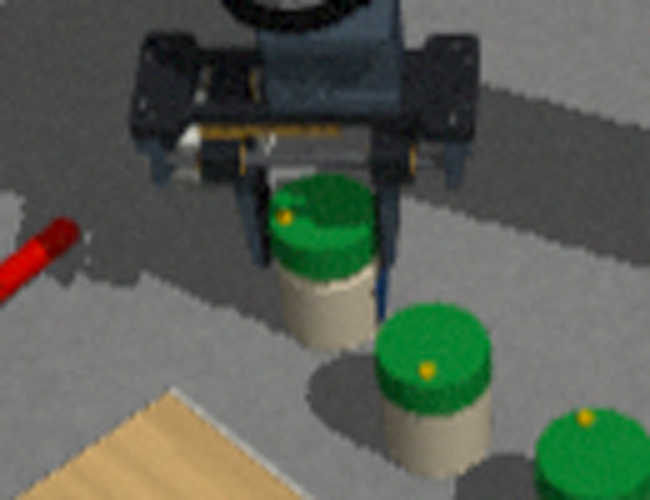

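The crop shows jar A hanging by its cap, with the nub at left (285,216) and blue label at the right edge. The weight only came on after about 3–6 mm of lift. I'll compare the label bearing with its earlier position.

```bash
python3 - <<'E'
from h import *
a=cv2.imread("pics/scene0.png"); b=optics.grab_frame("scene")[0][...,::-1]; t=cv2.imread("pics/top0.png")
for n,im in (("before",a),("now",b)):
    h=cv2.cvtColor(np.ascontiguousarray(im),cv2.COLOR_BGR2HSV); m=((h[...,0]>100)&(h[...,0]<130)&(h[...,1]>130)).astype(np.uint8)
    k,_,st,ce=cv2.connectedComponentsWithStats(m)
    print(n,[(st[i,4],np.round(ce[i],1)) for i in range(1,k) if st[i,4]>4 and 100<ce[i][1]<300])
    for u,v in ((275,158),(297,182),(328,203),(359,232),(396,255)):
        y=((h[...,0]>20)&(h[...,0]<35)&(h[...,1]>150)&(h[...,2]>120)); sub=np.argwhere(y[v-25:v+15,u-14:u+14])
        print((u,v),sub.mean(0)[::-1]+[u-14,v-25] if len(sub) else None)
E
```

```text
before [(np.int32(45), array([367.1, 242.1])), (np.int32(7), array([405.6, 264. ]))]
(275, 158) [275.83333333 152.83333333]
(297, 182) [295.         178.71428571]
(328, 203) [326.5 188. ]
(359, 232) [367.42857143 221.71428571]
(396, 255) [390.28571429 253.        ]
now [(np.int32(11), array([285.9, 163.5])), (np.int32(44), array([367.3, 241.7])), (np.int32(7), array([405.6, 264. ]))]
(275, 158) [266.5 148. ]
(297, 182) [295.         178.71428571]
(328, 203) [326.5 188. ]
(359, 232) [367.42857143 221.71428571]
(396, 255) [390.28571429 253.        ]
```

The jar body turned along with the cap, probably because the pads reach 3 mm below the cap edge. I'll set it down, regrip higher and turn again.

Emit:
{"name": "send_rows", "arguments": {
  "targets": [
    [[0, 0, 0, 0, 0, -0.02, 1], [0, 0, 0, 0, 0, -0.015, 1], [0, 0, 0, 0, 0, 0, -0.6], [0, 0, 0, 0, 0, 0, -0.6], [0, 0, 0, 0, 0, 0.04, -0.6], [0, 0, 0, 0, 0, 0, 1], [0, 0, 0, 0, 0, 0, 1], [0, 0, 0, 0, 0, 0, 1], [0, 0, 0, 0, 0, 0, 1], [0, 0, 0, 0, 0, -0.01, 1], [0, 0, 0, 0, 0, 0, 1]]
  ]
}}

```text
time_s: 8.2
ee_pos: [425.3, -369.1, 57.7]
ee_rot: [179.9, -0.0, 45.6]
force: [-3.1, 2.8, 17.9]
gripper_width: 61.4
gripper_force: 25.0
```

Emit:
{"name": "send_rows", "arguments": {
  "targets": [
    [[0, 0, -0.09, 0, 0, 0, 1], [0, 0, -0.09, 0, 0, 0, 1], [0, 0, -0.09, 0, 0, 0, 1], [0, 0, -0.09, 0, 0, 0, 1], [0, 0, -0.09, 0, 0, 0, 1], [0, 0, -0.09, 0, 0, 0, 1], [0, 0, -0.09, 0, 0, 0, 1], [0, 0, -0.09, 0, 0, 0, 1], [0, 0, -0.09, 0, 0, 0, 1], [0, 0, -0.09, 0, 0, 0, 1], [0, 0, 0, 0, 0, 0, 1], [0, 0, 0, 0, 0, 0, 1]]
  ]
}}

```text
time_s: 9.4
ee_pos: [426.5, -370.2, 57.7]
ee_rot: [180.0, -0.3, -35.4]
force: [-0.8, 0.5, 14.7]
gripper_width: 61.6
gripper_force: 25.0
```

Emit:
{"name": "send_rows", "arguments": {
  "targets": [
    [[0, 0, 0, 0, 0, 0.01, 1], [0, 0, 0, 0, 0, 0.01, 1], [0, 0, 0, 0, 0, 0, 1], [0, 0, 0, 0, 0, 0, 1], [0, 0, 0, 0, 0, 0, 1]]
  ]
}}

```text
time_s: 9.9
ee_pos: [424.4, -368.3, 58.2]
ee_rot: [-180.0, 0.1, -35.4]
force: [1.2, -1.2, -4.1]
gripper_width: 61.3
gripper_force: 25.0
```

Weight comes on at once now, so jar A is tight. Carrying it to the shelf.

Emit:
{"name": "send_rows", "arguments": {
  "targets": [
    [[0, 0, 0, 0, 0, 0.12, 1], [0, 0, 0, 0, 0, 0.12, 1], [0, 0, 0, 0.05, 0.01, 0.12, 1], [0, 0, 0, 0.15, 0.04, 0, 1], [0, 0, 0, 0.2, 0.05, 0, 1], [0, 0, 0, 0.2, 0.05, 0, 1], [0, 0, 0, 0.2, 0.05, 0, 1], [0, 0, 0, 0.1, 0.03, 0, 1], [0, 0, 0, 0.04, 0, -0.05, 1], [0, 0, 0, 0, 0, -0.05, 1], [0, 0, 0, 0, 0, -0.02, 1], [0, 0, 0, 0, 0, 0, 1]]
  ]
}}

```text
time_s: 11.1
ee_pos: [610.5, -322.9, 105.2]
ee_rot: [179.9, 0.2, -35.5]
force: [0.3, -0.4, -3.9]
gripper_width: 61.5
gripper_force: 25.0
```

Emit:
{"name": "send_rows", "arguments": {
  "targets": [
    [[0, 0, 0, 0, 0, -0.015, 1], [0, 0, 0, 0, 0, 0, 1], [0, 0, 0, 0, 0, 0, 1]]
  ]
}}

```text
time_s: 11.4
ee_pos: [612.7, -323.1, 104.5]
ee_rot: [180.0, -0.0, -35.4]
force: [-0.2, -0.1, -3.1]
gripper_width: 61.4
gripper_force: 25.0
```

Emit:
{"name": "send_rows", "arguments": {
  "targets": [
    [[0, 0, 0, 0, 0, -0.008, 1], [0, 0, 0, 0, 0, 0, 1], [0, 0, 0, 0, 0, 0, -0.6], [0, 0, 0, 0, 0, 0, -0.6], [0, 0, 0, 0, 0, 0.12, -0.6], [0, 0, 0, 0, 0, 0.15, -0.6], [0, 0, 0.09, -0.14, 0.055, 0, -1], [0, 0, 0.09, -0.14, 0.055, 0, -1], [0, 0, 0.09, -0.14, 0.055, 0, -1], [0, 0, 0.09, -0.14, 0.055, 0, -1], [0, 0, 0.09, -0.14, 0.055, 0, -1], [0, 0, 0.09, -0.14, 0.055, 0, -1]]
  ]
}}

```text
time_s: 12.6
ee_pos: [444.1, -256.4, 157.0]
ee_rot: [179.9, -0.1, 13.5]
force: [0.2, 1.1, 0.6]
gripper_width: 91.0
gripper_force: 0.0
```

Emit:
{"name": "send_rows", "arguments": {
  "targets": [
    [[0, 0, 0.09, 0, 0, 0, -1], [0, 0, 0.09, 0, 0, 0, -1], [0, 0, 0.09, 0, 0, 0, -1], [0, 0, 0.09, 0, 0, 0, -1], [0, 0, 0, 0, 0, 0, -1]]
  ]
}}

```text
time_s: 13.1
ee_pos: [445.2, -256.9, 157.0]
ee_rot: [179.9, -0.0, 45.6]
force: [-0.2, 0.2, -0.4]
gripper_width: 91.2
gripper_force: 0.0
```

```bash
python3 w.py 2 jar_1 79; python3 w.py 2b jar_1 124
```

```text
ee [ 445.2 -256.9  157. ] [179.9  -0.   45.6] q6 13 t 13.1
0.82 [581. 142.] ztop 124 ctr 603.5 -313.7 r 28.5
0.79 [92. 19.] ztop 79 ctr 435.6 -32.2 r 27.9
0.74 [313. 239.] ztop 79 ctr 442.6 -255.5 r 31.7
0.66 [194. 134.] ztop 79 ctr 432.5 -140.6 r 31.7
ee [ 445.1 -256.8  156.8] [179.9  -0.   45.4] q6 13 t 13.2
few 0.95 [91.2, 21.4] 79
few 0.95 [313.2, 238.5] 79
0.9 [580. 140.] ztop 124 ctr 610.8 -321.3 r 31.6
```

Emit:
{"name": "send_rows", "arguments": {
  "targets": [
    [[0, 0, 0, -0.012, 0.006, -0.1, -1], [0, 0, 0, 0, 0, -0.1, -1], [0, 0, 0, 0, 0, -0.1, -1], [0, 0, 0, 0, 0, -0.1, -1], [0, 0, 0, 0, 0, -0.1, -1], [0, 0, 0, 0, 0, 0, 1], [0, 0, 0, 0, 0, 0, 1], [0, 0, 0, 0, 0, 0, 1], [0, 0, 0, 0, 0, 0, 1], [0, 0, 0, 0, 0, 0, 1], [0, 0, 0, 0, 0, -0.01, 1], [0, 0, 0, 0, 0, 0, 1]]
  ]
}}

```text
time_s: 14.5
ee_pos: [443.5, -256.2, 57.2]
ee_rot: [179.8, -0.0, 45.6]
force: [-2.5, 1.0, 16.3]
gripper_width: 61.6
gripper_force: 25.0
```

Emit:
{"name": "send_rows", "arguments": {
  "targets": [
    [[0, 0, -0.09, 0, 0, 0, 1], [0, 0, -0.09, 0, 0, 0, 1], [0, 0, -0.09, 0, 0, 0, 1], [0, 0, -0.09, 0, 0, 0, 1], [0, 0, -0.09, 0, 0, 0, 1], [0, 0, -0.09, 0, 0, 0, 1], [0, 0, -0.09, 0, 0, 0, 1], [0, 0, -0.09, 0, 0, 0, 1], [0, 0, -0.09, 0, 0, 0, 1], [0, 0, -0.09, 0, 0, 0, 1], [0, 0, 0, 0, 0, 0, 1], [0, 0, 0, 0, 0, 0, 1]]
  ]
}}

```text
time_s: 15.7
ee_pos: [444.4, -256.9, 57.2]
ee_rot: [180.0, -0.3, -35.4]
force: [-0.7, -0.1, 12.5]
gripper_width: 61.1
gripper_force: 25.0
```

Emit:
{"name": "send_rows", "arguments": {
  "targets": [
    [[0, 0, 0, 0, 0, 0.01, 1], [0, 0, 0, 0, 0, 0.01, 1], [0, 0, 0, 0, 0, 0, 1], [0, 0, 0, 0, 0, 0, 1], [0, 0, 0, 0, 0, 0, 1]]
  ]
}}

```text
time_s: 16.2
ee_pos: [442.0, -255.2, 57.7]
ee_rot: [180.0, 0.1, -35.4]
force: [0.4, 0.7, -4.4]
gripper_width: 61.6
gripper_force: 25.0
```

B is tight. To the shelf at y=-217, then on to C.

Emit:
{"name": "send_rows", "arguments": {
  "targets": [
    [[0, 0, 0, 0, 0, 0.12, 1], [0, 0, 0, 0, 0, 0.12, 1], [0, 0, 0, 0.04, 0.01, 0.12, 1], [0, 0, 0, 0.15, 0.04, 0, 1], [0, 0, 0, 0.2, 0.04, 0, 1], [0, 0, 0, 0.2, 0.05, 0, 1], [0, 0, 0, 0.15, 0.04, 0, 1], [0, 0, 0, 0.1, 0.01, 0, 1], [0, 0, 0, 0, 0, -0.05, 1], [0, 0, 0, 0, 0, -0.05, 1], [0, 0, 0, 0, 0, -0.03, 1], [0, 0, 0, 0, 0, 0, 1]]
  ]
}}

```text
time_s: 17.4
ee_pos: [608.8, -217.5, 103.5]
ee_rot: [179.9, 0.2, -35.4]
force: [-0.1, -0.7, -5.1]
gripper_width: 61.3
gripper_force: 25.0
```

Emit:
{"name": "send_rows", "arguments": {
  "targets": [
    [[0, 0, 0, 0, 0, -0.012, 1], [0, 0, 0, 0, 0, 0, 1], [0, 0, 0, 0, 0, 0, -0.6], [0, 0, 0, 0, 0, 0, -0.6], [0, 0, 0, 0, 0, 0.12, -0.6], [0, 0, 0, 0, 0, 0.15, -0.6], [0, 0, 0.09, -0.15, 0.065, 0, -1], [0, 0, 0.09, -0.15, 0.065, 0, -1], [0, 0, 0.09, -0.15, 0.065, 0, -1], [0, 0, 0.09, -0.15, 0.065, 0, -1], [0, 0, 0.09, -0.15, 0.065, 0, -1], [0, 0, 0.09, -0.13, 0.055, 0, -1]]
  ]
}}

```text
time_s: 18.6
ee_pos: [433.5, -141.0, 156.5]
ee_rot: [179.9, -0.1, 13.5]
force: [-0.2, 0.0, -0.2]
gripper_width: 91.4
gripper_force: 0.0
```

Emit:
{"name": "send_rows", "arguments": {
  "targets": [
    [[0, 0, 0.09, 0, 0, 0, -1], [0, 0, 0.09, 0, 0, 0, -1], [0, 0, 0.09, 0, 0, 0, -1], [0, 0, 0.09, 0, 0, 0, -1], [0, 0, 0, 0, 0, 0, -1]]
  ]
}}

```text
time_s: 19.1
ee_pos: [435.0, -141.7, 156.5]
ee_rot: [179.9, -0.0, 45.6]
force: [-0.9, -0.1, 0.0]
gripper_width: 91.1
gripper_force: 0.0
```

```bash
python3 w.py 3 jar_1 79; python3 w.py 3b jar_1 124
```

```text
ee [ 435.  -141.7  156.5] [179.9  -0.   45.6] q6 25 t 19.1
0.76 [92. 23.] ztop 79 ctr 426.0 82.1 r 29.8
0.65 [586. 146.] ztop 124 ctr 601.2 -211.4 r 31.5
0.62 [316. 240.] ztop 79 ctr 432.2 -140.3 r 31.7
0.62 [206. 108.] ztop 79 ctr 443.5 -21.8 r 31.5
0.58 [623. 242.] ztop 83 ctr 597.2 -305.1 r 23.4
ee [ 434.9 -141.6  156.3] [179.9  -0.   45.4] q6 25 t 19.2
few 0.95 [622.1, 241.2] 82
0.94 [587. 150.] ztop 124 ctr 606.8 -215.6 r 31.7
few 0.67 [205.2, 107.9] 79
few 0.64 [320.3, 238.5] 79
few 0.59 [90.0, 25.8] 79
```

Emit:
{"name": "send_rows", "arguments": {
  "targets": [
    [[0, 0, 0, -0.012, 0.006, -0.1, -1], [0, 0, 0, 0, 0, -0.1, -1], [0, 0, 0, 0, 0, -0.1, -1], [0, 0, 0, 0, 0, -0.1, -1], [0, 0, 0, 0, 0, -0.1, -1], [0, 0, 0, 0, 0, 0, 1], [0, 0, 0, 0, 0, 0, 1], [0, 0, 0, 0, 0, 0, 1], [0, 0, 0, 0, 0, 0, 1], [0, 0, 0, 0, 0, 0, 1], [0, 0, 0, 0, 0, -0.01, 1], [0, 0, 0, 0, 0, 0, 1]]
  ]
}}

```text
time_s: 20.5
ee_pos: [433.3, -140.9, 56.5]
ee_rot: [179.8, -0.1, 45.6]
force: [-2.1, -0.4, 17.2]
gripper_width: 61.5
gripper_force: 25.0
```

Emit:
{"name": "send_rows", "arguments": {
  "targets": [
    [[0, 0, -0.09, 0, 0, 0, 1], [0, 0, -0.09, 0, 0, 0, 1], [0, 0, -0.09, 0, 0, 0, 1], [0, 0, -0.09, 0, 0, 0, 1], [0, 0, -0.09, 0, 0, 0, 1], [0, 0, -0.09, 0, 0, 0, 1], [0, 0, -0.09, 0, 0, 0, 1], [0, 0, -0.09, 0, 0, 0, 1], [0, 0, -0.09, 0, 0, 0, 1], [0, 0, -0.09, 0, 0, 0, 1], [0, 0, 0, 0, 0, 0, 1], [0, 0, 0, 0, 0, 0, 1]]
  ]
}}

```text
time_s: 21.7
ee_pos: [434.9, -141.7, 56.6]
ee_rot: [-179.9, -0.4, -35.4]
force: [0.5, -1.7, 13.2]
gripper_width: 61.9
gripper_force: 25.0
```

Emit:
{"name": "send_rows", "arguments": {
  "targets": [
    [[0, 0, 0, 0, 0, 0.01, 1], [0, 0, 0, 0, 0, 0.01, 1], [0, 0, 0, 0, 0, 0, 1], [0, 0, 0, 0, 0, 0, 1], [0, 0, 0, 0, 0, 0, 1]]
  ]
}}

```text
time_s: 22.2
ee_pos: [431.6, -140.1, 57.5]
ee_rot: [180.0, 0.1, -35.4]
force: [0.8, -0.2, -4.2]
gripper_width: 61.8
gripper_force: 25.0
```

Emit:
{"name": "send_rows", "arguments": {
  "targets": [
    [[0, 0, 0, 0, 0, 0.12, 1], [0, 0, 0, 0, 0, 0.12, 1], [0, 0, 0, 0.04, 0.01, 0.12, 1], [0, 0, 0, 0.15, 0.03, 0, 1], [0, 0, 0, 0.2, 0.03, 0, 1], [0, 0, 0, 0.2, 0.03, 0, 1], [0, 0, 0, 0.19, 0.03, 0, 1], [0, 0, 0, 0.1, 0.01, 0, 1], [0, 0, 0, 0, 0, -0.05, 1], [0, 0, 0, 0, 0, -0.05, 1], [0, 0, 0, 0, 0, -0.03, 1], [0, 0, 0, 0, 0, 0, 1]]
  ]
}}

```text
time_s: 23.4
ee_pos: [606.3, -112.3, 102.9]
ee_rot: [179.9, 0.2, -35.4]
force: [-0.1, 0.0, -4.1]
gripper_width: 61.5
gripper_force: 25.0
```

Emit:
{"name": "send_rows", "arguments": {
  "targets": [
    [[0, 0, 0, 0, 0, -0.012, 1], [0, 0, 0, 0, 0, 0, 1], [0, 0, 0, 0, 0, 0, -0.6], [0, 0, 0, 0, 0, 0, -0.6], [0, 0, 0, 0, 0, 0.12, -0.6], [0, 0, 0, 0, 0, 0.15, -0.6], [0, 0, 0.09, -0.14, 0.075, 0, -1], [0, 0, 0.09, -0.14, 0.075, 0, -1], [0, 0, 0.09, -0.14, 0.075, 0, -1], [0, 0, 0.09, -0.14, 0.075, 0, -1], [0, 0, 0.09, -0.14, 0.075, 0, -1], [0, 0, 0.09, -0.12, 0.075, 0, -1]]
  ]
}}

```text
time_s: 24.6
ee_pos: [443.0, -21.9, 156.3]
ee_rot: [180.0, -0.1, 13.5]
force: [0.7, 0.6, 0.8]
gripper_width: 91.1
gripper_force: 0.0
```

Emit:
{"name": "send_rows", "arguments": {
  "targets": [
    [[0, 0, 0.09, 0, 0, 0, -1], [0, 0, 0.09, 0, 0, 0, -1], [0, 0, 0.09, 0, 0, 0, -1], [0, 0, 0.09, 0, 0, 0, -1], [0, 0, 0, 0, 0, 0, -1]]
  ]
}}

```text
time_s: 25.1
ee_pos: [444.5, -22.3, 156.3]
ee_rot: [179.9, -0.1, 45.6]
force: [-0.5, 1.0, 0.6]
gripper_width: 91.2
gripper_force: 0.0
```

```bash
python3 w.py 4 jar_1 79; python3 w.py 4b jar_1 124
```

```text
ee [444.5 -22.3 156.3] [ 1.799e+02 -1.000e-01  4.560e+01] q6 40 t 25.1
0.95 [318. 238.] ztop 79 ctr 443.4 -21.1 r 31.7
0.93 [619. 256.] ztop 81 ctr 598.2 -190.4 r 12.0
0.76 [196. 142.] ztop 79 ctr 431.2 89.0 r 31.7
0.61 [588. 176.] ztop 124 ctr 603.3 -111.1 r 32.4
ee [444.4 -22.4 156.1] [179.9  -0.   45.4] q6 40 t 25.2
few 0.91 [195.4, 140.1] 79
few 0.81 [618.4, 256.0] 81
few 0.78 [317.7, 235.8] 79
0.65 [590. 174.] ztop 124 ctr 604.6 -109.0 r 31.1
```

Emit:
{"name": "send_rows", "arguments": {
  "targets": [
    [[0, 0, 0, -0.005, 0.006, -0.1, -1], [0, 0, 0, 0, 0, -0.1, -1], [0, 0, 0, 0, 0, -0.1, -1], [0, 0, 0, 0, 0, -0.1, -1], [0, 0, 0, 0, 0, -0.095, -1], [0, 0, 0, 0, 0, 0, 1], [0, 0, 0, 0, 0, 0, 1], [0, 0, 0, 0, 0, 0, 1], [0, 0, 0, 0, 0, 0, 1], [0, 0, 0, 0, 0, 0, 1], [0, 0, 0, 0, 0, -0.01, 1], [0, 0, 0, 0, 0, 0, 1]]
  ]
}}

```text
time_s: 26.5
ee_pos: [444.6, -21.5, 56.8]
ee_rot: [179.8, -0.1, 45.6]
force: [-2.2, -1.3, 14.7]
gripper_width: 61.7
gripper_force: 25.0
```

Emit:
{"name": "send_rows", "arguments": {
  "targets": [
    [[0, 0, -0.09, 0, 0, 0, 1], [0, 0, -0.09, 0, 0, 0, 1], [0, 0, -0.09, 0, 0, 0, 1], [0, 0, -0.09, 0, 0, 0, 1], [0, 0, -0.09, 0, 0, 0, 1], [0, 0, -0.09, 0, 0, 0, 1], [0, 0, -0.09, 0, 0, 0, 1], [0, 0, -0.09, 0, 0, 0, 1], [0, 0, -0.09, 0, 0, 0, 1], [0, 0, -0.09, 0, 0, 0, 1], [0, 0, 0, 0, 0, 0, 1], [0, 0, 0, 0, 0, 0, 1]]
  ]
}}

```text
time_s: 27.7
ee_pos: [445.9, -22.0, 56.9]
ee_rot: [-179.9, -0.4, -35.4]
force: [1.0, -2.4, 12.0]
gripper_width: 61.6
gripper_force: 25.0
```

Emit:
{"name": "send_rows", "arguments": {
  "targets": [
    [[0, 0, 0, 0, 0, 0.01, 1], [0, 0, 0, 0, 0, 0.01, 1], [0, 0, 0, 0, 0, 0, 1], [0, 0, 0, 0, 0, 0, 1], [0, 0, 0, 0, 0, 0, 1]]
  ]
}}

```text
time_s: 28.2
ee_pos: [442.6, -21.0, 58.1]
ee_rot: [180.0, 0.1, -35.4]
force: [0.3, 1.0, -3.5]
gripper_width: 61.2
gripper_force: 25.0
```

Emit:
{"name": "send_rows", "arguments": {
  "targets": [
    [[0, 0, 0, 0, 0, 0.12, 1], [0, 0, 0, 0, 0, 0.12, 1], [0, 0, 0, 0.04, 0, 0.12, 1], [0, 0, 0, 0.15, 0.02, 0, 1], [0, 0, 0, 0.2, 0.02, 0, 1], [0, 0, 0, 0.2, 0.02, 0, 1], [0, 0, 0, 0.14, 0.01, 0, 1], [0, 0, 0, 0.1, 0, 0, 1], [0, 0, 0, 0, 0, -0.05, 1], [0, 0, 0, 0, 0, -0.05, 1], [0, 0, 0, 0, 0, -0.03, 1], [0, 0, 0, 0, 0, 0, 1]]
  ]
}}

```text
time_s: 29.4
ee_pos: [607.2, -7.0, 103.2]
ee_rot: [179.9, 0.2, -35.4]
force: [0.7, 0.0, -3.8]
gripper_width: 61.5
gripper_force: 25.0
```

Emit:
{"name": "send_rows", "arguments": {
  "targets": [
    [[0, 0, 0, 0, 0, -0.014, 1], [0, 0, 0, 0, 0, 0, 1], [0, 0, 0, 0, 0, 0, -0.6], [0, 0, 0, 0, 0, 0, -0.6], [0, 0, 0, 0, 0, 0.12, -0.6], [0, 0, 0, 0, 0, 0.15, -0.6], [0, 0, 0.09, -0.15, 0.08, 0, -1], [0, 0, 0.09, -0.15, 0.08, 0, -1], [0, 0, 0.09, -0.15, 0.08, 0, -1], [0, 0, 0.09, -0.15, 0.08, 0, -1], [0, 0, 0.09, -0.15, 0.08, 0, -1], [0, 0, 0.09, -0.13, 0.08, 0, -1]]
  ]
}}

```text
time_s: 30.6
ee_pos: [432.0, 89.3, 156.5]
ee_rot: [180.0, -0.1, 13.5]
force: [0.6, -0.1, -1.0]
gripper_width: 91.1
gripper_force: 0.0
```

Emit:
{"name": "send_rows", "arguments": {
  "targets": [
    [[0, 0, 0.09, 0, 0, 0, -1], [0, 0, 0.09, 0, 0, 0, -1], [0, 0, 0.09, 0, 0, 0, -1], [0, 0, 0.09, 0, 0, 0, -1], [0, 0, 0, 0, 0, 0, -1]]
  ]
}}

```text
time_s: 31.1
ee_pos: [433.5, 89.0, 156.5]
ee_rot: [179.9, -0.1, 45.6]
force: [-0.3, 0.4, 0.2]
gripper_width: 91.2
gripper_force: 0.0
```

```bash
python3 w.py 5 jar_1 79; python3 w.py 5b jar_1 124
```

```text
ee [433.5  89.  156.5] [ 1.799e+02 -1.000e-01  4.560e+01] q6 55 t 31.1
0.84 [633. 256.] ztop 72 ctr 587.8 -89.9 r 8.1
0.65 [319. 240.] ztop 79 ctr 431.0 89.0 r 31.7
few 0.62 [511.4, 109.2] 46
ee [433.4  88.9 156.3] [ 1.80e+02 -1.00e-01  4.54e+01] q6 55 t 31.2
few 0.84 [627.6, 253.2] 72
0.82 [596. 166.] ztop 123 ctr 598.2 0.8 r 29.1
few 0.79 [318.7, 241.1] 79
```

Emit:
{"name": "send_rows", "arguments": {
  "targets": [
    [[0, 0, 0, -0.01, 0, -0.1, -1], [0, 0, 0, 0, 0, -0.1, -1], [0, 0, 0, 0, 0, -0.1, -1], [0, 0, 0, 0, 0, -0.1, -1], [0, 0, 0, 0, 0, -0.095, -1], [0, 0, 0, 0, 0, 0, 1], [0, 0, 0, 0, 0, 0, 1], [0, 0, 0, 0, 0, 0, 1], [0, 0, 0, 0, 0, 0, 1], [0, 0, 0, 0, 0, 0, 1], [0, 0, 0, 0, 0, -0.01, 1], [0, 0, 0, 0, 0, 0, 1]]
  ]
}}

```text
time_s: 32.5
ee_pos: [432.4, 88.9, 57.3]
ee_rot: [179.9, -0.1, 45.6]
force: [-3.9, -1.7, 19.2]
gripper_width: 61.4
gripper_force: 25.0
```

Emit:
{"name": "send_rows", "arguments": {
  "targets": [
    [[0, 0, -0.09, 0, 0, 0, 1], [0, 0, -0.09, 0, 0, 0, 1], [0, 0, -0.09, 0, 0, 0, 1], [0, 0, -0.09, 0, 0, 0, 1], [0, 0, -0.09, 0, 0, 0, 1], [0, 0, -0.09, 0, 0, 0, 1], [0, 0, -0.09, 0, 0, 0, 1], [0, 0, -0.09, 0, 0, 0, 1], [0, 0, -0.09, 0, 0, 0, 1], [0, 0, -0.09, 0, 0, 0, 1], [0, 0, 0, 0, 0, 0, 1], [0, 0, 0, 0, 0, 0, 1]]
  ]
}}

```text
time_s: 33.7
ee_pos: [434.1, 88.7, 57.4]
ee_rot: [-179.8, -0.3, -35.4]
force: [1.8, -2.0, 14.4]
gripper_width: 61.5
gripper_force: 25.0
```

Emit:
{"name": "send_rows", "arguments": {
  "targets": [
    [[0, 0, 0, 0, 0, 0.01, 1], [0, 0, 0, 0, 0, 0.01, 1], [0, 0, 0, 0, 0, 0, 1], [0, 0, 0, 0, 0, 0, 1], [0, 0, 0, 0, 0, 0, 1]]
  ]
}}

```text
time_s: 34.2
ee_pos: [430.5, 88.8, 58.3]
ee_rot: [179.9, 0.1, -35.4]
force: [-1.4, 0.3, -5.8]
gripper_width: 61.4
gripper_force: 25.0
```

Emit:
{"name": "send_rows", "arguments": {
  "targets": [
    [[0, 0, 0, 0, 0, 0.12, 1], [0, 0, 0, 0, 0, 0.12, 1], [0, 0, 0, 0.04, 0, 0.12, 1], [0, 0, 0, 0.15, 0.01, 0, 1], [0, 0, 0, 0.2, 0.01, 0, 1], [0, 0, 0, 0.2, 0.01, 0, 1], [0, 0, 0, 0.18, 0.01, 0, 1], [0, 0, 0, 0.1, 0, 0, 1], [0, 0, 0, 0, 0, -0.05, 1], [0, 0, 0, 0, 0, -0.05, 1], [0, 0, 0, 0, 0, -0.03, 1], [0, 0, 0, 0, 0, 0, 1]]
  ]
}}

```text
time_s: 35.4
ee_pos: [603.2, 96.8, 103.7]
ee_rot: [179.9, 0.1, -35.4]
force: [0.8, -0.8, -6.0]
gripper_width: 61.4
gripper_force: 25.0
```

Emit:
{"name": "send_rows", "arguments": {
  "targets": [
    [[0, 0, 0, 0, 0, -0.014, 1], [0, 0, 0, 0, 0, 0, 1], [0, 0, 0, 0, 0, 0, -0.6], [0, 0, 0, 0, 0, 0, -0.6], [0, 0, 0, 0, 0, 0.12, -0.6], [0, 0, 0, 0, 0, 0.2, -0.6], [0, 0, 0.09, -0.06, 0.08, 0.04, -1], [0, 0, 0.09, -0.06, 0.08, 0.04, -1], [0, 0, 0.09, -0.06, 0.08, 0.04, -1], [0, 0, 0.09, -0.06, 0.08, 0.04, -1], [0, 0, 0.09, -0.06, 0.08, 0.04, -1], [0, 0, 0.09, -0.06, 0.08, 0.04, -1]]
  ]
}}

```text
time_s: 36.6
ee_pos: [533.1, 193.5, 215.0]
ee_rot: [180.0, -0.1, 13.5]
force: [1.1, 0.2, -0.4]
gripper_width: 91.3
gripper_force: 0.0
```

Emit:
{"name": "send_rows", "arguments": {
  "targets": [
    [[0, 0, 0.09, -0.06, 0.08, 0.04, -1], [0, 0, 0.09, -0.06, 0.08, 0.04, -1], [0, 0, 0.09, -0.06, 0.06, 0, -1], [0, 0, 0.09, -0.06, 0.06, 0, -1], [0, 0, 0.09, 0, 0, 0, -1], [0, 0, 0.09, 0, 0, 0, -1], [0, 0, 0.09, 0, 0, 0, -1], [0, 0, 0.09, 0, 0, 0, -1], [0, 0, 0.09, 0, 0, 0, -1], [0, 0, 0, 0, 0, 0, -1]]
  ]
}}

```text
time_s: 37.6
ee_pos: [485.5, 248.9, 230.6]
ee_rot: [179.9, -0.0, 86.1]
force: [0.0, -0.5, 1.5]
gripper_width: 91.1
gripper_force: 0.0
```

```bash
python3 w.py 6 beaker_1 95; python3 - <<'E'
from h import *
c=cam("top"); p,D=optics.grab_frame("top"); save(p,"top1.png"); P=cloud(c,D)
for k,H in (("jar_1",129),("beaker_1",97),("mat",6)):
  for d in optics.silhouettes("top",k):
    t=d["mask"]&(abs(P[...,2]-H)<9)
    if t.sum()>20:
      (x,y),r=cv2.minEnclosingCircle(P[t][:,:2].astype(np.float32)); print(k,round(d["conf"],2),round(x),round(y),round(r))
E
```

```text
ee [485.5 248.9 230.6] [179.9  -0.   86.1] q6 30 t 37.6
0.82 [235. 157.] ztop 95 ctr 420.2 311.1 r 32.9
0.69 [286. 262.] ztop 95 ctr 450.8 213.4 r 33.0
0.66 [381.  88.] ztop 95 ctr 542.7 356.0 r 33.0
jar_1 0.94 612 -323 32
jar_1 0.93 607 -113 31
jar_1 0.81 608 -218 31
jar_1 0.72 609 -8 31
jar_1 0.58 603 97 31
beaker_1 0.62 452 211 33
mat 0.74 616 237 56
```

View pics/w6.png

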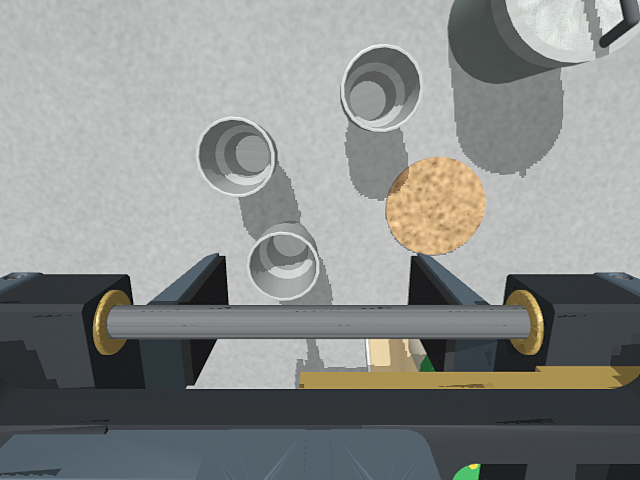

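The wrist view shows three upright empty beakers at (235,157), (286,262) and (381,88), with the mat at (436,205). All five jars are on the shelf. The nearest beaker goes first.

Emit:
{"name": "send_rows", "arguments": {
  "targets": [
    [[0, 0, 0, -0.085, -0.088, -0.06, -1], [0, 0, 0, -0.088, -0.089, -0.1, -1], [0, 0, 0, 0, 0, -0.1, -1], [0, 0, 0, 0, 0, -0.1, -1], [0, 0, 0, 0, 0, -0.1, -1], [0, 0, 0, 0, 0, -0.1, -1], [0, 0, 0, 0, 0, -0.1, -1], [0, 0, 0, 0, 0, -0.1, -1], [0, 0, 0, 0, 0, -0.1, -1], [0, 0, 0, 0, 0, 0, 1], [0, 0, 0, 0, 0, 0, 1], [0, 0, 0, 0, 0, 0, 1]]
  ],
  "grip_force": 15
}}

```text
time_s: 39.1
ee_pos: [451.4, 213.9, 59.1]
ee_rot: [179.9, -0.1, 86.1]
force: [-0.6, 0.1, 0.2]
gripper_width: 70.1
gripper_force: 0.0
```

Emit:
{"name": "send_rows", "arguments": {
  "targets": [
    [[0, 0, 0, 0, 0, 0, 1], [0, 0, 0, 0, 0, 0, 1], [0, 0, 0, 0, 0, 0.02, 1], [0, 0, 0, 0, 0, 0.05, 1], [0, 0, 0, 0, 0, 0, 1]]
  ]
}}

```text
time_s: 39.6
ee_pos: [451.3, 213.9, 73.4]
ee_rot: [179.9, -0.1, 86.1]
force: [-0.1, 1.4, -1.1]
gripper_width: 64.9
gripper_force: 15.0
```

Emit:
{"name": "send_rows", "arguments": {
  "targets": [
    [[0, 0, 0, 0.05, 0.01, 0.1, 1], [0, 0, 0, 0.15, 0.02, 0, 1], [0, 0, 0, 0.2, 0.03, 0, 1], [0, 0, 0, 0.2, 0.03, 0, 1], [0, 0, 0, 0.15, 0.02, 0, 1], [0, 0, 0, 0.07, 0.01, 0, 1], [0, 0, 0, 0, 0, -0.05, 1], [0, 0, 0, 0, 0, -0.05, 1], [0, 0, 0, 0, 0, -0.03, 1], [0, 0, 0, 0, 0, -0.015, 1], [0, 0, 0, 0, 0, 0, 1], [0, 0, 0, 0, 0, 0, 1]]
  ]
}}

```text
time_s: 40.8
ee_pos: [613.6, 237.5, 63.1]
ee_rot: [-180.0, 0.0, 86.1]
force: [-0.3, 0.4, -0.2]
gripper_width: 64.9
gripper_force: 15.0
```

Emit:
{"name": "send_rows", "arguments": {
  "targets": [
    [[0, 0, 0, 0, 0, 0, -1], [0, 0, 0, 0, 0, 0, -1], [0, 0, 0, 0, 0, 0.1, -1], [0, 0, 0, 0, 0, 0.2, -1], [0, 0, 0, 0, 0, 0.2, -1], [0, 0, 0, -0.17, 0.06, 0, -1], [0, 0, 0, -0.2, 0.08, 0, -1], [0, 0, 0, -0.2, 0.08, 0, -1], [0, 0, 0, -0.2, 0.08, 0, -1], [0, 0, 0, -0.2, 0.07, 0, -1], [0, 0, 0, 0, 0, 0, -1], [0, 0, 0, 0, 0, 0, -1]]
  ]
}}

```text
time_s: 42.0
ee_pos: [420.4, 311.9, 163.5]
ee_rot: [179.9, -0.0, 86.2]
force: [0.7, -0.0, -0.0]
gripper_width: 91.3
gripper_force: 0.0
```

```bash
python3 w.py 7 beaker_1 95; python3 w.py 7b beaker_1 99
```

```text
ee [420.4 311.9 163.5] [179.9  -0.   86.2] q6 39 t 42.0
0.95 [318. 248.] ztop 95 ctr 420.1 311.1 r 32.9
0.61 [492. 168.] ztop 95 ctr 542.7 356.5 r 33.3
few 0.55 [523.7, 271.7] 37
ee [421.7 311.5 163.2] [179.9  -0.   86.1] q6 39 t 42.1
few 0.92 [523.4, 270.0] 59
0.88 [491. 166.] ztop 95 ctr 542.8 356.0 r 33.2
0.68 [318. 244.] ztop 95 ctr 420.2 311.2 r 32.9
```

Emit:
{"name": "send_rows", "arguments": {
  "targets": [
    [[0, 0, 0, -0.006, 0, -0.1, -1], [0, 0, 0, 0, 0, -0.1, -1], [0, 0, 0, 0, 0, -0.1, -1], [0, 0, 0, 0, 0, -0.12, -1], [0, 0, 0, 0, 0, -0.1, -1], [0, 0, 0, 0, 0, 0, 1], [0, 0, 0, 0, 0, 0, 1], [0, 0, 0, 0, 0, 0, 1], [0, 0, 0, 0, 0, 0, 1], [0, 0, 0, 0, 0, 0, 1], [0, 0, 0, 0, 0, 0.05, 1], [0, 0, 0, 0, 0, 0.15, 1]]
  ]
}}

```text
time_s: 43.4
ee_pos: [417.3, 310.1, 97.7]
ee_rot: [-179.7, 0.2, 86.1]
force: [0.8, 0.0, -1.8]
gripper_width: 64.0
gripper_force: 15.0
```

Emit:
{"name": "send_rows", "arguments": {
  "targets": [
    [[0, 0, 0, 0, 0, 0.2, 1], [0, 0, 0, 0, 0, 0.2, 1], [0, 0, 0, 0, 0, 0.1, 1], [0, 0, 0, 0, 0, 0, 1], [0, 0, 0, 0, 0, 0, 1]]
  ]
}}

```text
time_s: 43.9
ee_pos: [418.7, 311.1, 198.7]
ee_rot: [-180.0, 0.0, 86.1]
force: [0.3, 0.5, -2.0]
gripper_width: 63.9
gripper_force: 15.0
```

```bash
cat > t.py <<'E'
from h import *
for n,o in (("top",(2,2)),("scene",(0,1))):
  c=cam(n); p,D=optics.grab_frame(n); save(p,"last_"+n+".png"); P=cloud(c,D)
  for d in optics.silhouettes(n,"beaker_1"):
    q=P[d["mask"]&(D>0)]; zt=np.percentile(q[:,2],97); t=q[q[:,2]>zt-5]
    (x,y),r=cv2.minEnclosingCircle(t[:,:2].astype(np.float32)); print(n,round(d["conf"],2),np.round(d["at"]),"z",round(zt),"ctr",round(x,1),round(y,1),round(r,1))
E
python3 t.py
```

```text
top 0.83 [159. 283.] z 236 ctr 418.5 289.9 26.1
top 0.76 [150. 229.] z 97 ctr 544.2 353.9 33.4
top 0.62 [199. 197.] z 102 ctr 613.5 234.1 32.6
scene 0.84 [389. 342.] z 101 ctr 613.6 237.2 33.6
scene 0.8 [458. 365.] z 98 ctr 543.0 355.1 33.8
scene 0.65 [492. 296.] z 255 ctr 458.6 314.9 14.3
scene 0.21 [310. 262.] z 127 ctr 608.9 -5.5 31.7
```

Emit:
{"name": "send_rows", "arguments": {
  "targets": [
    [[0, 0, 0, 0.1, -0.04, 0, 1], [0, 0, 0, 0.2, -0.075, 0, 1], [0, 0, 0, 0.2, -0.075, 0, 1], [0, 0, 0, 0.2, -0.075, 0, 1], [0, 0, 0, 0.2, -0.075, 0, 1], [0, 0, 0, 0.073, -0.029, 0, 1], [0, 0, 0, 0, 0, 0, 1], [0, 0, 0, 0, 0, 0, 1], [0, 0, 0, 0, 0, -0.05, 1], [0, 0, 0, 0, 0, 0, 1]]
  ]
}}

```text
time_s: 45.1
ee_pos: [611.8, 238.0, 187.3]
ee_rot: [-179.8, 0.1, 86.2]
force: [-0.1, 0.5, -1.4]
gripper_width: 64.4
gripper_force: 15.0
```

Emit:
{"name": "send_rows", "arguments": {
  "targets": [
    [[0, 0, 0, 0, 0, -0.08, 1], [0, 0, 0, 0, 0, -0.08, 1], [0, 0, 0, 0, 0, -0.08, 1], [0, 0, 0, 0, 0, -0.08, 1], [0, 0, 0, 0, 0, -0.03, 1], [0, 0, 0, 0, 0, -0.02, 1], [0, 0, 0, 0, 0, -0.015, 1], [0, 0, 0, 0, 0, 0, 1], [0, 0, 0, 0, 0, 0, 1]]
  ]
}}

```text
time_s: 46.0
ee_pos: [614.2, 237.8, 112.6]
ee_rot: [179.9, -0.0, 86.1]
force: [0.0, 0.5, -1.2]
gripper_width: 64.2
gripper_force: 15.0
```

Emit:
{"name": "send_rows", "arguments": {
  "targets": [
    [[0, 0, 0, 0, 0, -0.01, 1], [0, 0, 0, 0, 0, -0.01, 1], [0, 0, 0, 0, 0, -0.005, 1], [0, 0, 0, 0, 0, 0, 1], [0, 0, 0, 0, 0, 0, 1]]
  ]
}}

```text
time_s: 46.5
ee_pos: [614.2, 238.0, 109.7]
ee_rot: [179.9, -0.1, 86.1]
force: [-3.0, -0.7, 10.0]
gripper_width: 64.2
gripper_force: 15.0
```

Emit:
{"name": "send_rows", "arguments": {
  "targets": [
    [[0, 0, 0, 0, 0, 0, -1], [0, 0, 0, 0, 0, 0, -1], [0, 0, 0, 0, 0, 0.1, -1], [0, 0, 0, 0, 0, 0.2, -1], [0, 0, 0, 0, 0, 0.2, -1], [0, 0, -0.09, -0.07, 0.11, 0, -1], [0, 0, -0.09, -0.07, 0.12, 0, -1], [0, 0, -0.09, -0.07, 0.12, 0, -1], [0, 0, -0.09, -0.07, 0.12, 0, -1], [0, 0, -0.09, -0.078, 0.12, 0, -1], [0, 0, -0.09, 0, 0, 0, -1], [0, 0, -0.09, 0, 0, 0, -1]]
  ]
}}

```text
time_s: 47.7
ee_pos: [541.7, 356.6, 206.5]
ee_rot: [180.0, 0.0, 29.2]
force: [0.0, 0.1, 0.4]
gripper_width: 91.4
gripper_force: 0.0
```

Emit:
{"name": "send_rows", "arguments": {
  "targets": [
    [[0, 0, 0, 0, 0, 0, -1], [0, 0, 0, 0, 0, 0, -1]]
  ]
}}

```text
time_s: 47.9
ee_pos: [542.3, 355.6, 206.7]
ee_rot: [180.0, 0.0, 29.6]
force: [-0.9, -1.5, 0.5]
gripper_width: 91.1
gripper_force: 0.0
```

```bash
python3 w.py 8 beaker_1 95; python3 t.py
```

```text
ee [542.3 355.6 206.7] [180.    0.   29.6] q6 93 t 47.9
0.83 [513. 238.] ztop 145 ctr 613.0 239.9 r 30.8
0.83 [315. 227.] ztop 95 ctr 542.7 356.5 r 32.9
0.68 [452. 204.] ztop 99 ctr 613.2 246.5 r 30.9
top 0.79 [196. 194.] z 148 ctr 612.7 234.2 32.7
top 0.74 [151. 232.] z 98 ctr 539.9 328.8 55.8
top 0.66 [513. 302.] z 35 ctr 350.6 -500.1 91.6
scene 0.94 [394. 332.] z 147 ctr 613.1 236.3 33.2
scene 0.63 [386. 355.] z 104 ctr 624.4 242.1 29.1
scene 0.59 [460. 365.] z 98 ctr 543.4 355.6 33.3
scene 0.21 [258. 206.] z 128 ctr 608.6 -214.4 31.9
```

Emit:
{"name": "send_rows", "arguments": {
  "targets": [
    [[0, 0, 0, 0, 0.004, -0.12, -1], [0, 0, 0, 0, 0, -0.12, -1], [0, 0, 0, 0, 0, -0.12, -1], [0, 0, 0, 0, 0, -0.12, -1], [0, 0, 0, 0, 0, -0.12, -1], [0, 0, 0, 0, 0, -0.14, -1], [0, 0, 0, 0, 0, 0, 1], [0, 0, 0, 0, 0, 0, 1], [0, 0, 0, 0, 0, 0, 1], [0, 0, 0, 0, 0, 0, 1], [0, 0, 0, 0, 0, 0, 1], [0, 0, 0, 0, 0, 0, 1]]
  ]
}}

```text
time_s: 49.4
ee_pos: [543.4, 356.9, 60.8]
ee_rot: [180.0, -0.2, 29.4]
force: [0.4, -0.9, 6.0]
gripper_width: 63.9
gripper_force: 15.0
```

Emit:
{"name": "send_rows", "arguments": {
  "targets": [
    [[0, 0, 0, 0, 0, 0.05, 1], [0, 0, 0, 0, 0, 0.15, 1], [0, 0, 0, 0, 0, 0.2, 1], [0, 0, 0, 0, 0, 0.2, 1], [0, 0, 0, 0, 0, 0.2, 1], [0, 0, 0, 0, 0, 0.1, 1], [0, 0, 0, 0, 0, 0, 1], [0, 0, 0, 0, 0, 0, 1]]
  ]
}}

```text
time_s: 50.2
ee_pos: [541.7, 356.2, 238.2]
ee_rot: [180.0, 0.1, 29.4]
force: [0.2, -0.6, -2.8]
gripper_width: 64.5
gripper_force: 15.0
```

Emit:
{"name": "send_rows", "arguments": {
  "targets": [
    [[0, 0, 0, 0.05, -0.09, 0, 1], [0, 0, 0, 0.08, -0.13, 0, 1], [0, 0, 0, 0.08, -0.13, 0, 1], [0, 0, 0, 0.08, -0.13, 0, 1], [0, 0, 0, 0.07, -0.113, 0, 1], [0, 0, 0, 0, 0, 0, 1], [0, 0, 0, 0, 0, 0, 1], [0, 0, 0, 0, 0, -0.05, 1], [0, 0, 0, 0, 0, 0, 1], [0, 0, 0, 0, 0, 0, 1]]
  ]
}}

```text
time_s: 51.2
ee_pos: [613.4, 238.6, 228.0]
ee_rot: [-180.0, 0.1, 29.5]
force: [0.5, 0.6, -1.7]
gripper_width: 63.8
gripper_force: 15.0
```

Emit:
{"name": "send_rows", "arguments": {
  "targets": [
    [[0, 0, 0, 0, -0.004, -0.08, 1], [0, 0, 0, 0, 0, -0.08, 1], [0, 0, 0, 0, 0, -0.08, 1], [0, 0, 0, 0, 0, -0.05, 1], [0, 0, 0, 0, 0, -0.03, 1], [0, 0, 0, 0, 0, -0.015, 1], [0, 0, 0, 0, 0, -0.01, 1], [0, 0, 0, 0, 0, 0, 1], [0, 0, 0, 0, 0, 0, 1]]
  ]
}}

```text
time_s: 52.1
ee_pos: [614.6, 237.2, 160.6]
ee_rot: [180.0, -0.1, 29.4]
force: [0.3, -0.2, -0.5]
gripper_width: 64.3
gripper_force: 15.0
```

Emit:
{"name": "send_rows", "arguments": {
  "targets": [
    [[0, 0, 0, 0, 0, -0.01, 1], [0, 0, 0, 0, 0, -0.01, 1], [0, 0, 0, 0, 0, -0.01, 1], [0, 0, 0, 0, 0, 0, 1], [0, 0, 0, 0, 0, 0, 1]]
  ]
}}

```text
time_s: 52.6
ee_pos: [614.9, 237.5, 155.7]
ee_rot: [180.0, -0.2, 29.4]
force: [-1.9, -0.1, 6.6]
gripper_width: 63.7
gripper_force: 15.0
```

Seated. Next I'll release, clear straight up, back the arm away and check everything.

Emit:
{"name": "send_rows", "arguments": {
  "targets": [
    [[0, 0, 0, 0, 0, 0, -1], [0, 0, 0, 0, 0, 0, -1], [0, 0, 0, 0, 0, 0.1, -1], [0, 0, 0, 0, 0, 0.2, -1], [0, 0, 0, 0, 0, 0.2, -1], [0, 0, 0, -0.2, -0.05, 0, -1], [0, 0, 0, -0.2, -0.05, 0, -1], [0, 0, 0, -0.2, -0.05, 0, -1], [0, 0, 0, -0.2, -0.05, 0, -1], [0, 0, 0, -0.2, -0.05, 0, -1], [0, 0, 0, 0, 0, 0, -1], [0, 0, 0, 0, 0, 0, -1]]
  ]
}}

```text
time_s: 53.8
ee_pos: [414.1, 187.0, 254.4]
ee_rot: [180.0, -0.1, 29.4]
force: [1.0, 0.1, 0.1]
gripper_width: 91.5
gripper_force: 0.0
```

```bash
python3 t.py; python3 - <<'E'
from h import *
c=cam("top"); p,D=optics.grab_frame("top"); P=cloud(c,D)
for d in optics.silhouettes("top","jar_1"):
    t=d["mask"]&(abs(P[...,2]-129)<9)
    if t.sum()>20:
      (x,y),r=cv2.minEnclosingCircle(P[t][:,:2].astype(np.float32)); print(round(d["conf"],2),round(x),round(y),round(r))
E
```

```text
top 0.7 [193. 195.] z 193 ctr 613.3 235.0 33.3
top 0.47 [206. 204.] z 149 ctr 604.3 219.8 26.6
scene 0.71 [396. 327.] z 193 ctr 614.0 237.3 32.6
scene 0.68 [391. 343.] z 147 ctr 629.0 243.6 27.5
scene 0.59 [387. 354.] z 105 ctr 623.5 241.0 29.1
scene 0.26 [189. 178.] z 38 ctr 602.3 -495.2 96.8
0.93 604 97 31
0.9 605 23 31
0.86 608 -218 31
0.85 608 -113 31
0.63 603 25 30
0.62 613 -323 31
```

View pics/last_scene.png

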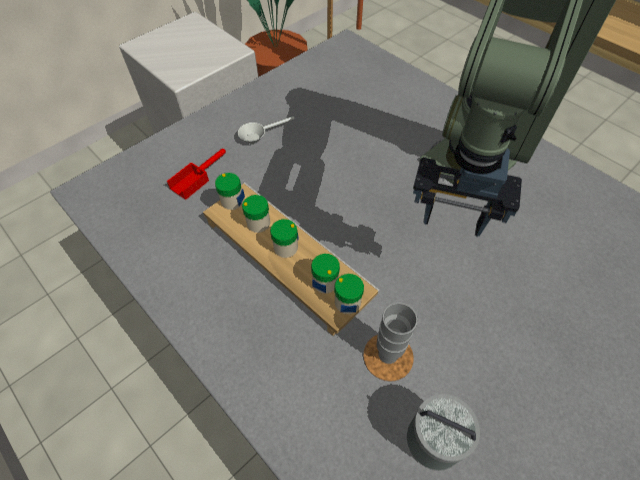

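The scene view shows all five jars upright on the shelf, from (228,188) to (349,293). One of them was knocked about 30 mm along the board to y≈23, still well inside it. The beakers are fully nested on the mat at (396,330), and the bystanders haven't moved.

```bash
python3 -c "
from workcell import env
print(env.job_done())"
```

```text
the job is handed in; nothing more can be done
None
```

I handed the job in at about 54 s; the hand-in returned no verdict. All five jars got a clockwise turn past the maximum looseness and showed no play on a final tug before going on the shelf. The three beakers are nested fully home near the middle of the mat, and the lunch tin, scoop and strainer were left alone.

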